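Load the mount holder and hold it out over the granite edge

ROBOT

A 7-joint arm with a two-finger parallel gripper is mounted at the origin on the work surface. World frame = base frame: x ahead of the robot, y to its left, z up, the work surface at z = 0. Lengths are in m, angles in rad, forces in N, time in s.
With the tool pointing down it reaches from about 0.4 to 0.875 m from the base axis. Payload 6.5 kg.
Tool frame: the origin (TCP) lies midway between the tips of the shut fingers; the grasp point (between the pads) lies 19 mm behind it; z points along the fingers, y is the line along which they close (so a half turn about z gives the same grasp; the last joint's range is limited). The gripper opens to 88 mm and grips with 3 to 60 N. Pads are 18 mm wide; open, the fingers measure 123 mm over their backs; the gripper's body (75 mm by 187 mm) begins 45 mm behind the grasp point.
Start: joints at [1.236, 0.536, -0.004, 1.538, 0.003, 1.067, -0.071], TCP at [0.173, -0.627, 0.239] pointing down, gripper open.
Joint ranges: [-2.7, 2.7], [-0.37, 2.16], [-1.27, 1.26], [0.24, 2.4], [-1.31, 4.45], [0.19, 1.91], [-2.76, 2.76]. Speed limits (rad/s): [2.39, 2.39, 3.14, 3.14, 3.14, 3.14, 3.14].

INTERFACE

Orientations are given as a unit quaternion [x, y, z, w].
In Python, from workcell import env gives the robot as it stands. Calls block until the motion is done:
- env.movep(position, orientation): joint-space move of the TCP to a pose.
- env.line_to(position, rot=None, speed=0.15, stop_force=None): straight line of the TCP; rot=None keeps the orientation; speed is the mean speed in m/s. With stop_force (N) it stops when the force on the tool has changed by that much, and returns True; else False.
- env.move_j(angles): joint-space move.
- env.set_gripper(opening): opening from 0.0 (shut) to 1.0 (fully open); the grip force is fixed at half the most; returns when the fingers have stopped.
- env.hold(seconds).
- env.ik(position, orientation): joint angles nearest the present ones, or None.
- env.observe(): the state.
- env.read_camera(name): name is "side" or "top"; returns a dict with "image" (420x560x3 uint8, red, green, blue), "depth" (420x560 float32, m along the optical axis (not along the pixel's ray), 0 where there is no reading), "K" (3x3 intrinsics, pixels), "k1" (the pictures are not rectified: a ray, as slopes to the right and down, at radius r is drawn at 1 + k1 r^2 times it, then the intrinsics apply), "cam_to_world" (4x4, takes a point from camera to world coordinates). Camera axes: x right, y down, z forward; pixel columns grow to the right and rows downward; lengths in m; the calibration is good to about 2 mm. A picture is of the moment at which its call begins.
A pose or a line that the arm cannot do raises env.Unreachable and nothing moves.
- env.finish_job(): hands the job in; it is judged then, once.
The state is a dict: "clock": time; "joints": joint angles; "qvel": joint speeds; "effort": joint torques, N m; "tcp_pos": TCP position; "tool_rot": TCP orientation; "ft_force": force on the tool from outside, world axes, zero at the start; "ft_torque": the same for the moment, N m; "gripper_width": opening from 0.0 (shut) to 1.0 (fully open); "grip_force": force on a finger pad.
Only numpy, scipy, OpenCV 4.12 (cv2) and the standard library are available. Lean on these libraries where they do the work, as an engineer would, in place of code of your own. Each camera call takes 0.05 s, during which the arm holds its last target. There are 200 camera calls.

TASK

Put the two resin mounts into the two bores of the aluminium holder, one in each, while the holder lies back on the granite plate. Then slide the holder, bored end first and without lifting it, out over the granite's edge until the line engraved across it is level with that edge all the way across, so that the keeper clips can be fitted from below. It would tip over the edge if let go, so finish while still holding it there, flat on the granite with both mounts fully down in their bores, and leave the other things on the bench alone.

Things in the scene. Friction and masses are not known exactly. Their poses are not given: they have to be found in the camera images.
- granite: black granite surface plate, 300 long (its x) x 200 wide (its y) x 50 mm high, fixed on the bench, polished level top. Origin: centre of its underside. Its +x points to the short edge over which the holder is to be slid
- granite_edge (a point): middle of that short edge of the granite at its top face; axes as the granite: x horizontally outward over the edge, y along the edge, z up
- holder: loose aluminium mount holder, flat on the granite, 240 long (x) x 80 wide (y) x 14 mm thick, 0.58 to 0.82 kg. Origin: centre of its underside; +x points to its bored end, towards the granite's outer edge (within 8 degrees at the start); z up. Two bores on its centre line 85 and 25 mm ahead of the origin, a steel bow handle across its tail 95 mm behind it. Sliding it takes 4 to 10 N
- bore1 (a point): centre of the mouth, at the holder's top face, of the bore nearer the end: 32 mm wide with a 2 mm chamfered mouth, 10 mm deep down to a lip 4 mm thick that leaves a 22 mm window through the holder. Axes as the holder
- bore2 (a point): the same for the other bore, 60 mm behind bore1
- line (a point): middle, at the holder's top face, of a thin dark line engraved straight across the holder and down both sides, 30 mm behind its origin (150 mm from the bored end); axes as the holder. The loaded holder balances about 25 to 35 mm ahead of the line, so it tips unless held when the line is at the edge
- handle (a point): centre of the handle's grip bar: a square bar 12 mm thick (holder's x) x 12 mm high, 60 mm long across the holder (holder's y), its centre 24 mm above the holder's top face, with free space under it between two end posts
- mount1: loose brown resin mount with grey ore cast in: an upright cylinder 30 mm in diameter, 22 mm high, 2 mm chamfered foot, about 45 g, standing on a grey mat 2 mm thick. Origin: centre of its underside, z up. Fully down in a bore its underside is 10 mm below the mouth and 12 mm of it stands out. Either mount fits either bore
- mount2: the other resin mount, the same
- eyepiece: bystander: black eyepiece standing on the bench, 36 mm wide and 57 mm high; origin at its underside
- oil_bottle: bystander: small amber bottle, 28 mm wide and 60 mm high; origin at its underside
- petri_dish: bystander: covered glass petri dish, 94 mm wide and 17 mm high; origin at its underside
- objective: bystander: steel microscope objective standing on its thread, 25 mm wide and 43 mm high; origin at its underside
Mind the look-alikes: they are no part of the job. What is shaped like the mount2 but green is not meant.

How it is judged:
By the outcome, as a careful person would: the job done as asked, in the order asked, and still so for the second after the job is handed in, while the arm keeps its last pose, push and grip.
It also fails if it takes over 64 s, if anything falls off the work surface, if the arm or the gripper's body presses on something with over 40 N, if the wrist force passes 120 N, or if a joint passes its speed limit or range.

## Working session

There is one attempt and no reset: what is moved stays moved. The work goes in short steps, each a Python script; the robot and the scene stay as the last script left them, time stands still between calls to the robot, and variables do not carry over. Pictures are saved under pics/ and viewed, at most 10 in all, crops included, and the job is handed in when it is done.

```bash
mkdir -p pics; ls
python3 - <<'E'
from workcell import env
import cv2,numpy as np
for n in("top","side"):
    c=env.read_camera(n); cv2.imwrite(f"pics/{n}0.png",c["image"][:,:,::-1]); np.savez(f"pics/{n}0.npz",**c)
    print(n,c["K"].round(1).tolist(),c["k1"],c["cam_to_world"].round(3).tolist())
o=env.observe(); print(o)
E
```

```text
pics
top [[456.9, 0.0, 280.9], [0.0, 456.9, 200.8], [0.0, 0.0, 1.0]] -0.04255652307167222 [[0.044, -0.977, 0.207, 0.35], [-0.999, -0.044, 0.004, 0.007], [0.005, -0.207, -0.978, 1.329], [0.0, 0.0, 0.0, 1.0]]
side [[484.2, 0.0, 286.1], [0.0, 484.2, 211.8], [0.0, 0.0, 1.0]] -0.10490689515045737 [[0.945, -0.231, 0.23, 0.322], [-0.326, -0.693, 0.644, -0.794], [0.011, -0.683, -0.73, 0.98], [0.0, 0.0, 0.0, 1.0]]
{'clock': 0.1, 'joints': array([ 1.23581916,  0.5370891 , -0.00446102,  1.53874563,  0.00262901,
        1.06733844, -0.07121581]), 'qvel': array([-0.00031226, -0.00079415, -0.00115612, -0.00230757, -0.00115618,
        0.00088153,  0.00220876]), 'effort': array([ 2.51616482e-03, -5.72080278e+01,  9.94012244e-01, -2.52235222e+01,
       -5.61229675e-02,  1.34404987e-02,  4.04607931e-05]), 'tcp_pos': array([ 0.17245426, -0.62612921,  0.23793854]), 'tool_rot': array([ 9.90977159e-01,  1.34028544e-01, -1.69778253e-04, -7.68879987e-04]), 'ft_force': array([-0.12945318,  0.21280495, -0.19628496]), 'ft_torque': array([-0.03300269,  0.03108456,  0.01184251]), 'grip_force': 0.0, 'gripper_width': 1.0008783067671343}
```

View pics/top0.png

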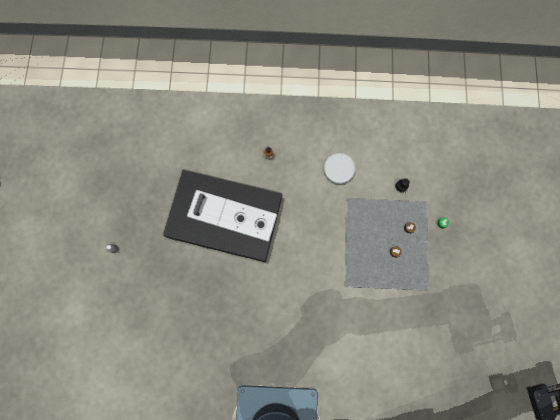

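View pics/side0.png

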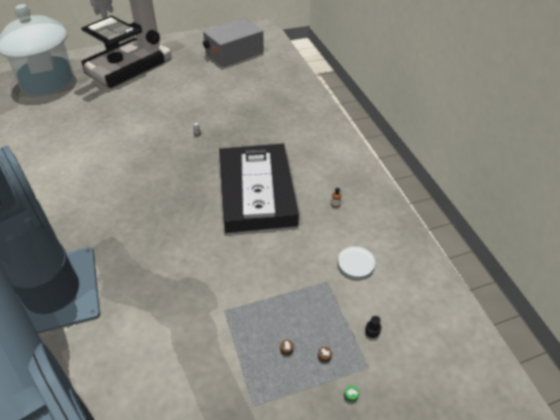

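```bash
cat > h.py <<'E'
import cv2,numpy as np
def rays(c,uv):
    K=c["K"];k=float(c["k1"]);d=(np.atleast_2d(uv)-[K[0,2],K[1,2]])/K[0,0]
    s=d.copy()
    for _ in range(20): s=d/(1+k*(s**2).sum(1,keepdims=True))
    return np.c_[s,np.ones(len(s))]
def onz(c,uv,z):
    T=c["cam_to_world"];w=rays(c,uv)@T[:3,:3].T;o=T[:3,3]
    return o+w*((z-o[2])/w[:,2])[:,None]
def cloud(c):
    h,w=c["depth"].shape;u,v=np.meshgrid(np.arange(w),np.arange(h))
    r=rays(c,np.c_[u.ravel(),v.ravel()])*c["depth"].reshape(-1,1);T=c["cam_to_world"]
    return (r@T[:3,:3].T+T[:3,3]).reshape(h,w,3)
def crop(c,name,x,y,w,h,s):
    cv2.imwrite(name,cv2.resize(c["image"][y:y+h,x:x+w,::-1],None,fx=s,fy=s,interpolation=cv2.INTER_CUBIC))
E
python3 - <<'E'
from h import *
t=np.load("pics/top0.npz");s=np.load("pics/side0.npz")
crop(t,"pics/t1.png",160,165,130,100,6)
crop(t,"pics/t2.png",340,195,120,100,5)
crop(s,"pics/s1.png",212,135,100,100,6)
crop(s,"pics/s2.png",270,325,100,80,6)
P=cloud(t)
for uv in[(180,200),(230,205),(265,250),(410,227),(396,252),(380,270),(300,300),(443,222)]:print(uv,P[uv[1],uv[0]].round(4))
P=cloud(s)
for uv in[(235,160),(258,175),(290,215),(287,345),(325,353),(280,380)]:print(uv,P[uv[1],uv[0]].round(4))
E
```

```text
(180, 200) [0.6109 0.3023 0.0458]
(230, 205) [0.5989 0.1553 0.0653]
(265, 250) [0.4777 0.0506 0.0543]
(410, 227) [ 0.5651 -0.3642  0.0258]
(396, 252) [ 0.4914 -0.324   0.0217]
(380, 270) [ 0.4395 -0.2818  0.0039]
(300, 300) [ 0.3451 -0.0543  0.0007]
(443, 222) [ 0.5847 -0.4625  0.0218]
(235, 160) [0.5402 0.2695 0.0505]
(258, 175) [0.5812 0.1706 0.0653]
(290, 215) [0.6205 0.0122 0.0503]
(287, 345) [ 0.4964 -0.3237  0.0218]
(325, 353) [ 0.567  -0.3689  0.0238]
(280, 380) [ 0.4598 -0.3851 -0.0016]
```

View pics/t1.png

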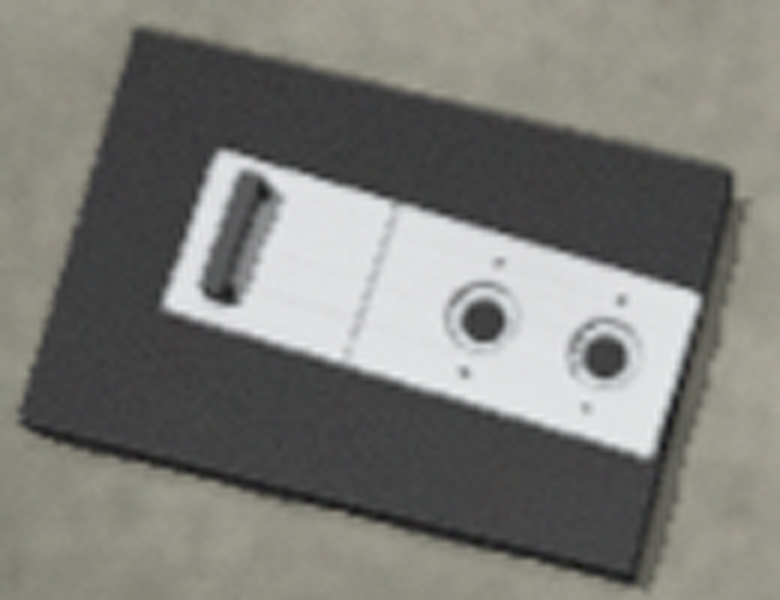

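View pics/t2.png

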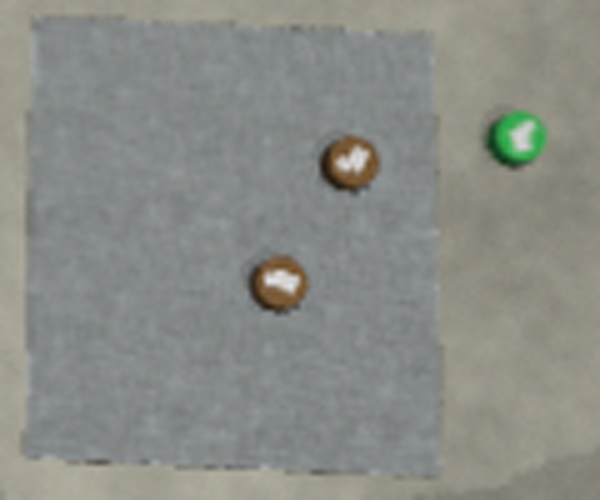

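View pics/s1.png

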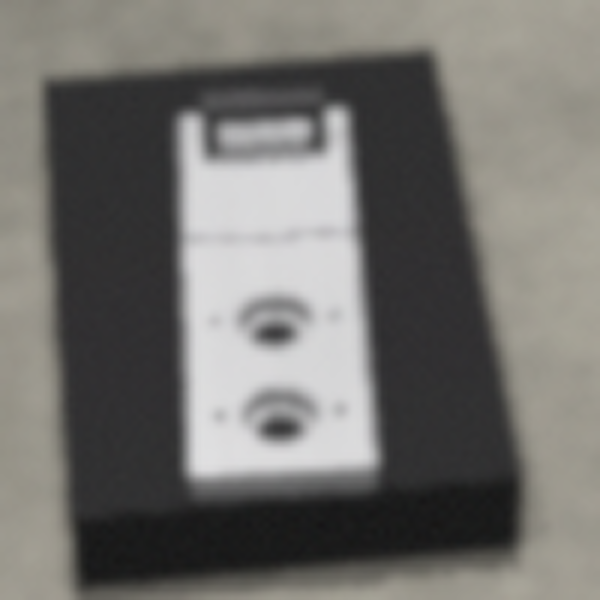

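View pics/s2.png

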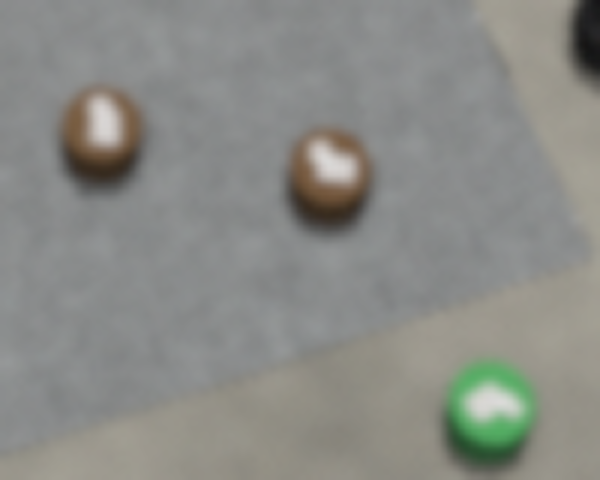

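```bash
cat >> h.py <<'E'
def full(p,x,y,s): return (np.asarray(p,float)+.5)/s-.5+[x,y]
def fit(model,pts):  # 2D rigid fit -> origin, yaw, residuals
    m=np.asarray(model,float);p=pts[:,:2];mc=m.mean(0);pc=p.mean(0);a=m-mc;b=p-pc
    th=np.arctan2((a[:,0]*b[:,1]-a[:,1]*b[:,0]).sum(),(a*b).sum());R=np.array([[np.cos(th),-np.sin(th)],[np.sin(th),np.cos(th)]])
    o=pc-R@mc;return o,th,p-(m@R.T+o)
E
python3 - <<'E'
from h import *
t=np.load("pics/top0.npz");s=np.load("pics/side0.npz")
np.set_printoptions(suppress=True,precision=4)
# model holder: tail left(+y), head left, head right, tail right, bore1,bore2, line left,line right
M=[[-.12,.04],[.12,.04],[.12,-.04],[-.12,-.04],[.085,0],[.025,0],[-.03,.04],[-.03,-.04]]
T=full([(217,150),(702,295),(652,456),(163,306),(605,354),(482,319),(397,204),(349,357)],160,165,6)
S=full([(350,107),(378,470),(189,477),(178,113),(280,410),(275,318),(356,234),(183,238)],212,135,6)
# granite: tail left, head left, head right, tail right
G=[[-.15,.1],[.15,.1],[.15,-.1],[-.15,-.1]]
GT=full([(137,30),(733,172),(635,577),(22,424)],160,165,6)
GS=full([(432,52),(520,478),(77,518),(46,80)],212,135,6)
for c,a,g,m in((t,T,GT,full([(279,283),(350,162)],340,195,5)),(s,S,GS,full([(102,124),(329,167)],270,325,6))):
    o,th,r=fit(M,onz(c,a,.064));print("holder",o,np.degrees(th));print(r*1e3)
    o,th,r=fit(G,onz(c,g,.05));print("granite",o,np.degrees(th));print(r*1e3)
    print("mounts",onz(c,m,.024))
E
```

```text
holder [0.5716 0.1489] -104.46600451457692
[[-0.8517  0.7578]
 [-0.3903  0.097 ]
 [ 0.3346 -0.2135]
 [ 0.5381 -0.0631]
 [-0.376   0.1593]
 [-1.3978  0.44  ]
 [-0.7021  0.7083]
 [ 2.8453 -1.8858]]
granite [0.5745 0.1753] -101.11539402123633
[[-1.0851 -0.7426]
 [-0.8378  2.1456]
 [ 0.7075  0.6699]
 [ 1.2154 -2.0728]]
mounts [[ 0.4934 -0.3216  0.024 ]
 [ 0.5653 -0.3635  0.024 ]]
holder [0.5718 0.1485] -104.65321048433795
[[ 1.9421  0.1689]
 [ 0.4784 -2.5023]
 [-0.4972 -0.9552]
 [-1.619   2.1045]
 [ 0.6474  1.3888]
 [ 0.0565 -0.2712]
 [-0.5389 -1.2706]
 [-0.4692  1.3372]]
granite [0.5761 0.1731] -101.31127944230781
[[-3.2848 -1.6866]
 [-2.8011  1.6897]
 [ 4.0992  0.7533]
 [ 1.9866 -0.7564]]
mounts [[ 0.495  -0.3251  0.024 ]
 [ 0.5663 -0.3674  0.024 ]]
```

```bash
cat >> h.py <<'E'
from scipy.spatial.transform import Rotation as Ro
from workcell import env
def q(deg):
    a=np.radians(deg);y=np.array([np.cos(a),np.sin(a),0]);z=np.array([0,0,-1.])
    return Ro.from_matrix(np.c_[np.cross(y,z),y,z]).as_quat()
def st(tag):
    o=env.observe();print(tag,"t%.2f"%o["clock"],"tcp",o["tcp_pos"].round(4),"F",o["ft_force"].round(1),"w%.3f grip %.1f"%(o["gripper_width"],o["grip_force"]))
def pick(x,y):
    env.movep([x,y,.09],q(-120));env.line_to([x,y,.013],speed=.12)
    env.set_gripper(0.);st("sq1");env.set_gripper(.6)
    env.movep([x,y,.013],q(-30));env.set_gripper(0.);st("sq2")
    env.line_to([x,y,.15],speed=.25)
E
python3 - <<'E'
from h import *
env.set_gripper(.6)
pick(.4942,-.323);st("up")
env.movep([.565,.1245,.105],q(-14.5));st("over bore2")
E
```

```text
sq1 t3.77 tcp [ 0.4945 -0.3232  0.0135] F [0.2 0.5 5.2] w0.319 grip 30.1
sq2 t5.91 tcp [ 0.4943 -0.3229  0.013 ] F [ 0.2 -0.2 -0.8] w0.315 grip 30.0
up t6.61 tcp [ 0.4933 -0.3228  0.1489] F [-0.   0.2 -1. ] w0.315 grip 30.0
over bore2 t8.28 tcp [0.5655 0.1226 0.1049] F [-0.6 -0.2  0.4] w0.319 grip 30.0
```

Run:
```python
from h import *
print(env.line_to([.565,.1245,.0665],speed=.04,stop_force=8));st("in")
c=env.read_camera("side");np.savez("pics/side1.npz",**c);crop(c,"pics/s3.png",212,120,130,115,5)
```

```text
True
in t9.05 tcp [0.5651 0.1255 0.0718] F [ 2.   1.7 -0.5] w0.317 grip 30.0
```

View pics/s3.png

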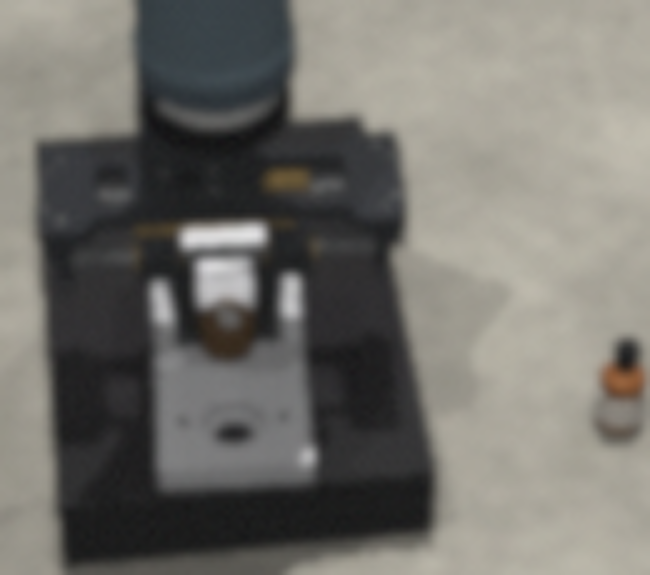

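Run:
```python
from h import *
x,y=.5655,.1255
for k in range(4):
    r=env.line_to([x,y,.0665],speed=.03,stop_force=10);st("in %s"%r)
    if not r:break
    F=env.observe()["ft_force"];d=F[:2];n=np.hypot(*d)
    if n>.5: x,y=np.array([x,y])+d/n*.0008
```

```text
in False t9.43 tcp [0.5652 0.1254 0.066 ] F [-0.4  1.7  0. ] w0.320 grip 30.0
```

```bash
cat >> h.py <<'E'
def press(x,y):
    env.set_gripper(.6);st("rel");env.line_to([x,y,.1],speed=.2);env.set_gripper(0.)
    env.line_to([x,y,.081],speed=.1);env.hold(.15)
    r=env.line_to([x,y,.0745],speed=.02,stop_force=6);st("press %s"%r)
    env.line_to([x,y,.13],speed=.25)
E
python3 - <<'E'
from h import *
press(.5652,.1254)
env.set_gripper(.6)
pick(.5658,-.365)
x,y=.5505,.0668
env.movep([x,y,.1],q(-14.5));env.hold(.2);st("over bore1")
for k in range(5):
    r=env.line_to([x,y,.0665],speed=.03,stop_force=10);st("in %s"%r)
    if not r:break
    d=env.observe()["ft_force"][:2];n=np.hypot(*d)
    if n>.5: x,y=np.array([x,y])+d/n*.0008
if not r: press(x,y)
E
```

```text
rel t9.97 tcp [0.5655 0.1254 0.0665] F [ 0.8 -0.5 -1.7] w0.597 grip 0.0
press True t11.96 tcp [0.5657 0.1255 0.0765] F [-1.2 -0.5  6.9] w0.003 grip 3.1
sq1 t16.29 tcp [ 0.5662 -0.3652  0.0136] F [ 0.3 -0.2  3.2] w0.318 grip 30.0
sq2 t18.50 tcp [ 0.5659 -0.3649  0.013 ] F [-0.3 -0.6  0. ] w0.319 grip 30.0
over bore1 t21.00 tcp [0.5509 0.0658 0.1   ] F [-0.4  0.5 -0.2] w0.318 grip 30.0
in False t22.27 tcp [0.5506 0.0671 0.0666] F [ 0.3  1.6 -1.3] w0.319 grip 30.0
rel t22.81 tcp [0.5505 0.0667 0.0665] F [ 0.3 -0.5 -0.7] w0.602 grip 0.0
press True t24.79 tcp [0.551  0.0669 0.0765] F [-1.6 -1.5  6.6] w0.003 grip 3.3
```

```bash
cat >> h.py <<'E'
def proj(c,P):
    T=c["cam_to_world"];p=(P-T[:3,3])@T[:3,:3];s=p[:,:2]/p[:,2:];s=s*(1+float(c["k1"])*(s**2).sum(1,keepdims=True))
    return s*c["K"][0,0]+[c["K"][0,2],c["K"][1,2]]
def edge(c,a,b,n,z,span=.010,dark=False,N=25):
    """offsets (m) along n of the image edge from world segment a-b at height z"""
    g=cv2.cvtColor(c["image"],cv2.COLOR_RGB2GRAY).astype(np.float32);t=np.linspace(-span,span,81)
    f=np.linspace(.08,.92,N)
    out=[]
    for k in f:
        P=np.c_[np.add(np.multiply(a,1-k),np.multiply(b,k))+t[:,None]*np.asarray(n),np.full(81,z)]
        u=proj(c,P).astype(np.float32);v=cv2.remap(g,u[:,:1],u[:,1:],cv2.INTER_CUBIC).ravel()
        v=cv2.GaussianBlur(v[:,None],(1,9),0).ravel()
        w=(np.percentile(v,90)-v) if dark else abs(np.gradient(v))
        i=int(w.argmax());lo,hi=max(0,i-12),min(81,i+13);ww=w[lo:hi]**2
        out.append((t[lo:hi]*ww).sum()/ww.sum())
    o=np.array(out);p=np.polyfit(f,o,1);r=o-np.polyval(p,f);k=abs(r)<2*np.median(abs(r))+2e-4
    p=np.polyfit(f[k],o[k],1);return np.polyval(p,[0,1]),r[k].std(),k.sum()
def fr(o,th): 
    R=np.array([[np.cos(th),-np.sin(th)],[np.sin(th),np.cos(th)]]);return lambda p:np.asarray(p)@R.T+o,R
E
python3 - <<'E'
from h import *
env.movep([.45,.42,.25],q(-14.5));env.hold(.2);st("aside")
for n in("top","side"):
    c=env.read_camera(n);np.savez(f"pics/{n}2.npz",**c)
    print(n)
    G,R=fr(np.array([.5753,.1742]),np.radians(-101.2))
    for nm,a,b,d in(("head",(.15,.1),(.15,-.1),0),("tail",(-.15,.1),(-.15,-.1),0),("left",(-.15,.1),(.15,.1),1),("right",(-.15,-.1),(.15,-.1),1)):
        e=edge(c,G(a),G(b),R[:,d],.05);print(" G",nm,(e[0]*1e3).round(2),(e[1]*1e3).round(2),e[2])
    H,R=fr(np.array([.5717,.1487]),np.radians(-104.5))
    for nm,a,b,d,dk in(("head",(.12,.04),(.12,-.04),0,0),("tail",(-.12,.04),(-.12,-.04),0,0),("left",(-.12,.04),(.12,.04),1,0),("right",(-.12,-.04),(.12,-.04),1,0),("line",(-.03,.035),(-.03,-.035),0,1)):
        e=edge(c,H(a),H(b),R[:,d],.064,dark=dk);print(" H",nm,(e[0]*1e3).round(2),(e[1]*1e3).round(2),e[2])
t=np.load("pics/top2.npz");s=np.load("pics/side2.npz")
a=cv2.resize(t["image"][165:265,160:290,::-1],(400,308),interpolation=cv2.INTER_CUBIC)
b=cv2.resize(s["image"][135:235,212:312,::-1],(400,400),interpolation=cv2.INTER_CUBIC)
cv2.imwrite("pics/v2.png",np.hstack([cv2.copyMakeBorder(a,0,92,0,0,0),b]))
E
```

```text
aside t26.80 tcp [0.4509 0.4188 0.2496] F [-0.4  0.5 -0.4] w0.003 grip 0.0
top
 G head [-0.67  0.54] 5.65 25
 G tail [-1.39 -2.25] 0.31 24
 G left [0.32 0.11] 0.33 24
 G right [-3.   -4.73] 0.43 22
 H head [-0.36  0.57] 0.26 25
 H tail [-1.49 -1.14] 0.29 24
 H left [-0.11  0.24] 0.28 25
 H right [-0.94 -0.91] 0.58 22
 H line [-0.62 -0.3 ] 0.27 25
side
 G head [ 0.11 -2.38] 1.72 21
 G tail [1.62 2.43] 1.15 25
 G left [-0.53 -1.04] 0.39 24
 G right [0.98 1.25] 0.58 25
 H head [1.28 1.76] 0.49 23
 H tail [3.88 7.67] 1.89 22
 H left [1.11 1.25] 0.41 25
 H right [-1.58 -1.53] 0.31 21
 H line [-0.96  1.68] 0.83 21
```

View pics/v2.png

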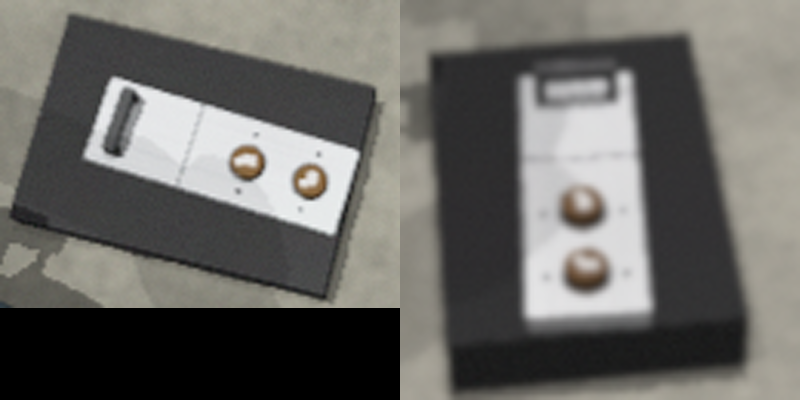

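Run:
```python
from h import *
np.set_printoptions(linewidth=200,suppress=True)
G,R=fr(np.array([.5753,.1742]),np.radians(-101.25))
t=np.linspace(-.012,.012,25)
for f in("top0","top2","side0","side2"):
    c=np.load(f"pics/{f}.npz");g=cv2.cvtColor(c["image"],cv2.COLOR_RGB2GRAY).astype(np.float32)
    for ys in((.055,.095),(-.095,-.055)):
        V=0
        for y in np.linspace(*ys,40):
            P=np.c_[G(np.c_[.15+t,np.full(25,y)]),np.full(25,.05)];u=proj(c,P).astype(np.float32)
            V=V+cv2.remap(g,u[:,:1],u[:,1:],cv2.INTER_CUBIC).ravel()/40
        print(f,ys,V.round(0).astype(int))
```

```text
top0 (0.055, 0.095) [ 62  62  62  62  63  64  61  56  51  51  58  71  85  96 103 107 107 108 112 118 127 134 141 145 148]
top0 (-0.095, -0.055) [ 69  69  69  69  70  70  66  60  53  50  54  64  76  86  93  96  97  96  98 105 116 128 137 144 147]
top2 (0.055, 0.095) [ 66  66  66  66  67  67  64  58  52  53  62  76  90 101 109 113 114 115 118 125 134 142 149 154 157]
top2 (-0.095, -0.055) [ 73  73  73  74  75  75  71  63  56  53  58  68  81  92  99 103 103 102 104 111 123 135 145 152 155]
side0 (0.055, 0.095) [49 49 49 49 49 48 48 47 46 44 42 40 37 35 33 31 30 29 28 28 28 28 28 28 28]
side0 (-0.095, -0.055) [49 49 49 49 49 49 48 48 47 45 43 41 39 36 33 31 29 28 28 27 27 27 27 27 27]
side2 (0.055, 0.095) [51 51 51 51 51 50 50 49 47 46 43 41 39 36 34 32 31 30 30 29 29 29 29 29 29]
side2 (-0.095, -0.055) [51 51 51 51 51 51 50 50 48 47 44 42 40 37 35 33 31 29 29 28 28 28 28 28 28]
```

Run:
```python
from h import *
H,R=fr(np.array([.5717,.149]),np.radians(-104.45));h=H([-.095,0])
G,Rg=fr(np.array([.5753,.1742]),np.radians(-101.25))
l=(H([-.03,0])-[.5753,.1742])@Rg;print("line in granite",l)
tgt=G([.1448-.065,l[1]]);print(h,tgt)
for p,a in((h,-104.45),(tgt,-101.25),(h,75.55),(tgt,78.75)):
    j=env.ik([*p,.069],q(a));print(a,None if j is None else np.round(j,2))
env.set_gripper(.55)
env.movep([*h,.16],q(-104.45));env.hold(.2);st("above")
print(env.line_to([*h,.070],speed=.08,stop_force=8));st("down")
env.set_gripper(0.);st("grip")
print(env.line_to([*tgt,.070],rot=q(-101.25),speed=.05,stop_force=35));env.hold(.3);st("slid")
for n in("top","side"):
    c=env.read_camera(n);np.savez(f"pics/{n}3.npz",**c)
t=np.load("pics/top3.npz");s=np.load("pics/side3.npz")
a=cv2.resize(t["image"][180:280,200:330,::-1],(400,308),interpolation=cv2.INTER_CUBIC)
b=cv2.resize(s["image"][160:260,212:312,::-1],(400,400),interpolation=cv2.INTER_CUBIC)
cv2.imwrite("pics/v3.png",np.hstack([cv2.copyMakeBorder(a,0,92,0,0,0),b]))
```

```text
line in granite [-0.00453511  0.00306009]
[0.59540583 0.24099475] [0.56273309 0.09533634]
-104.45 [-0.24  0.75 -0.31  1.65  0.3   0.79 -2.51]
-101.25 [ 0.01  0.67 -0.34  1.84  0.33  0.69 -2.29]
75.55 [ 0.14  0.95 -0.93  1.62  0.87  1.03  0.25]
78.75 [ 0.41  0.87 -0.94  1.82  0.87  0.93  0.45]
above t28.93 tcp [0.5949 0.2426 0.1605] F [-0.1 -0.   0.5] w0.552 grip 0.0
False
down t30.20 tcp [0.5958 0.2412 0.0706] F [0.1 0.2 0.6] w0.547 grip 0.0
grip t30.85 tcp [0.5955 0.2416 0.0701] F [ 0.9  1.2 -1.2] w0.130 grip 30.0
False
slid t34.28 tcp [0.5642 0.0975 0.0715] F [1.8 8.9 5.9] w0.132 grip 30.2
```

View pics/v3.png

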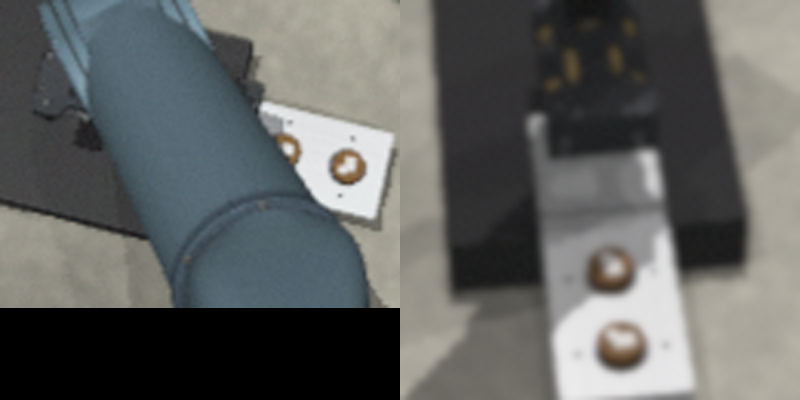

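```bash
cat >> h.py <<'E'
from scipy.optimize import least_squares
G0=np.array([.5753,.1742]);GY=np.radians(-101.25);G,Rg=fr(G0,GY)
def prof(c,xc,y,z,span=.012,n=49):
    g=cv2.cvtColor(c["image"],cv2.COLOR_RGB2GRAY).astype(np.float32);t=np.linspace(-span,span,n)
    P=np.c_[G(np.c_[xc+t,np.full(n,y)]),np.full(n,z)];u=proj(c,P).astype(np.float32)
    return t,cv2.remap(g,u[:,:1],u[:,1:],cv2.INTER_CUBIC).ravel()
def sig(c,xc,y,z=.05):   # sigmoid edge position
    t,v=prof(c,xc,y,z)
    r=least_squares(lambda p:p[0]+p[1]*np.tanh((t-p[2])/p[3])-v,[v.mean(),-10,0,.003],loss="soft_l1");return xc+r.x[2]
def dip(c,xc,y,z=.064):  # dark-line position
    t,v=prof(c,xc,y,z,.008)
    r=least_squares(lambda p:p[0]+p[1]*t/.01-p[2]*np.exp(-((t-p[3])/p[4])**2)-v,[v.mean(),0,20,0,.002],loss="soft_l1");return xc+r.x[3]
def lin(f,ys): 
    e=np.array([f(y) for y in ys]);p=np.polyfit(ys,e,1);r=e-np.polyval(p,ys);k=abs(r)<2.5*np.median(abs(r))+2e-4
    p=np.polyfit(np.array(ys)[k],e[k],1);return p,r[k].std(),k.sum()
def measure(c,xl,yl):
    es=[lin(lambda y:sig(c,.149,y),np.linspace(a,b,20)) for a,b in((.055,.095),(-.095,-.055))]
    ea=lin(lambda y:sig(c,.149,y),np.r_[np.linspace(-.095,-.055,20),np.linspace(.058,.095,20)])
    l=lin(lambda y:dip(c,xl,y),yl+np.linspace(-.034,.034,30))
    for nm,(p,s,n) in zip(("edge",'line'),(ea,l)):print(nm,"at yl %.2f mm  yaw %.2f deg  std %.2f n%d"%(np.polyval(p,yl)*1e3,-np.degrees(np.arctan(p[0])),s*1e3,n))
E
python3 - <<'E'
from h import *
o=env.observe();x,y,z=o["tcp_pos"];print(Ro.from_quat(o["tool_rot"]).as_matrix().round(4).tolist())
cmd=G([.1448-.065,.00306])
for zc in(.0685,.067,.066):
    env.line_to([*cmd,zc],speed=.02);env.hold(.2);st("z %.4f"%zc)
o=env.observe();M=Ro.from_quat(o["tool_rot"]).as_matrix();print(M.round(4).tolist(),"line est in granite:",(o["tcp_pos"][:2]-G0)@Rg+[.065,0])
xl=((o["tcp_pos"][:2]-G0)@Rg+[.065,0])[0]
for n in("side2","side3"):
    print(n);measure(np.load(f"pics/{n}.npz"),xl if n=="side3" else -.0045,.003)
c=env.read_camera("side");np.savez("pics/side4.npz",**c);print("now");measure(c,xl,.003)
E
```

```text
[[0.981, -0.1939, 0.0038], [-0.1939, -0.981, 0.0033], [0.0031, -0.004, -1.0]]
z 0.0685 t34.83 tcp [0.5644 0.098  0.0703] F [1.4 9.4 7.6] w0.130 grip 30.0
z 0.0670 t35.28 tcp [0.5645 0.0982 0.0699] F [-2.2  8.6 19.7] w0.127 grip 30.0
z 0.0660 t35.73 tcp [0.5645 0.0981 0.0698] F [-6.8  8.  28.4] w0.130 grip 30.0
[[0.9811, -0.1935, 0.0047], [-0.1935, -0.9811, 0.003], [0.0041, -0.0039, -1.0]] line est in granite: [0.14170111 0.00422358]
side2
edge at yl 149.74 mm  yaw 0.23 deg  std 57.32 n39
line at yl -4.18 mm  yaw -2.18 deg  std 249.66 n27
side3
edge at yl 149.55 mm  yaw -0.15 deg  std 307.41 n38
line at yl 143.86 mm  yaw -0.68 deg  std 0.73 n30
now
edge at yl 149.42 mm  yaw -0.28 deg  std 365.62 n38
line at yl 143.77 mm  yaw -0.50 deg  std 0.77 n30
```

```bash
cat >> h.py <<'E'
def sigl(c,a,b,n,z,N=30,span=.010):
    g=cv2.cvtColor(c["image"],cv2.COLOR_RGB2GRAY).astype(np.float32);t=np.linspace(-span,span,41);f=np.linspace(0,1,N);e=[]
    for k in f:
        P=np.c_[np.add(np.multiply(a,1-k),np.multiply(b,k))+t[:,None]*np.asarray(n),np.full(41,z)];u=proj(c,P).astype(np.float32)
        v=cv2.remap(g,u[:,:1],u[:,1:],cv2.INTER_CUBIC).ravel()
        r=least_squares(lambda p:p[0]+p[1]*np.tanh((t-p[2])/p[3])-v,[v.mean(),v[-5:].mean()/2-v[:5].mean()/2,0,.003],loss="soft_l1");e.append(r.x[2])
    e=np.array(e);k=abs(e)<span
    for _ in range(3):
        p=np.polyfit(f[k],e[k],1);r=e-np.polyval(p,f);k=abs(r)<2*np.median(abs(r[k]))+2e-4
    return "ends %.2f %.2f mm std %.2f n%d"%(p[1]*1e3,p.sum()*1e3,r[k].std()*1e3,k.sum())
def holder(c,o,yaw,top):
    H,R=fr(np.asarray(o),np.radians(yaw))
    for nm,a,b,d in(("head",(.12,.036),(.12,-.036),0),("left",(-.02,.04),(.115,.04),1),("right",(-.02,-.04),(.115,-.04),1)):
        print("  ",nm,sigl(c,H(a),H(b),R[:,d],.064))
E
python3 - <<'E'
from h import *
cmd=G([.1448+.005-.065,.00306])
env.line_to([*cmd,.0675],speed=.03,rot=q(-101.25));env.hold(.3);st("slid")
o=env.observe();tp=o["tcp_pos"];M=Ro.from_quat(o["tool_rot"]).as_matrix();print("tool yaw",np.degrees(np.arctan2(M[1,1],M[0,1])))
lg=(tp[:2]-G0)@Rg+[.065,0];print("line est",lg)
ho=G(lg+[.03,0]);yaw=-101.25
for n in("top","side"):
    c=env.read_camera(n);np.savez(f"pics/{n}5.npz",**c);print(n);holder(c,ho,yaw,0)
measure(c,lg[0]+.001,lg[1])
print("before slide:");
for n in("top2","side2"):
    c=np.load(f"pics/{n}.npz");print(n);holder(c,[.5717,.149],-104.45,0)
# granite edge in top2: 3-level model
c=np.load("pics/top2.npz")
for ys in((.05,.095),(-.095,-.05)):
    vs=[prof(c,.149,y,.05,.014) for y in np.linspace(*ys,40)];t=vs[0][0];v=np.mean([a[1] for a in vs],0)
    k=t<.005
    from scipy.special import erf
    f=lambda p:p[0]+(p[1]-p[0])/2*(1+erf((t-p[3])/p[4]))+(p[2]-p[1])/2*(1+erf((t-p[3]-.0023)/p[4]))
    r=least_squares(lambda p:(f([p[0],30,p[1],p[2],p[3]])-v)[k],[70,110,-.002,.002]);print("top2 edge",ys,149+r.x[2]*1e3,r.x[[0,1,3]],"rms",np.sqrt(np.mean(r.fun**2)))
E
```

```text
slid t36.41 tcp [0.5641 0.0939 0.07  ] F [ 0.5 10.4 12.4] w0.127 grip 30.0
tool yaw -101.14370147062533
line est [0.14598718 0.00470651]
top
   head ends 1.53 0.95 mm std 0.27 n30
   left ends -1.28 -1.94 mm std 0.28 n26
   right ends -1.67 -2.11 mm std 0.40 n14
side
   head ends 3.15 3.34 mm std 0.10 n29
   left ends 0.72 -1.14 mm std 0.34 n30
   right ends -2.15 -2.33 mm std 0.27 n26
edge at yl 147.31 mm  yaw -1.58 deg  std 439.03 n38
line at yl 147.90 mm  yaw -0.97 deg  std 0.69 n30
before slide:
top2
   head ends -0.43 0.15 mm std 0.20 n30
   left ends -0.08 0.04 mm std 0.16 n30
   right ends -1.01 -0.99 mm std 0.26 n30
side2
   head ends 1.83 2.41 mm std 0.17 n29
   left ends 1.15 1.26 mm std 0.19 n30
   right ends -1.40 -1.35 mm std 0.26 n30
top2 edge (0.05, 0.095) 146.62564783008278 [6.59885313e+01 1.10671327e+02 2.34271776e-03] rms 1.5262051577925206
top2 edge (-0.095, -0.05) 146.63112408992555 [7.28507175e+01 1.00470193e+02 2.22458406e-03] rms 1.9464891988945976
```

```bash
cat > ss.py <<'E'
from h import *
SS=8
def subs(c,sel):   # sel: Nx2 pixels -> granite xy at plane z for supersamples
    k=(np.arange(SS)+.5)/SS-.5;dx,dy=np.meshgrid(k,k);d=np.c_[dx.ravel(),dy.ravel()]
    return (sel[:,None,:]+d[None]).reshape(-1,2)
def gx(c,uv,z): return (onz(c,uv,z)[:,:2]-G0)@Rg
def fitedge(name,ysets):
    c=np.load(f"pics/{name}.npz");g=cv2.cvtColor(c["image"],cv2.COLOR_RGB2GRAY).astype(float)
    v,u=np.mgrid[150:290,180:330];px=np.c_[u.ravel(),v.ravel()].astype(float);p=gx(c,px,.05)
    lo,hi=(-.014,.006) if name[0]=="t" else (-.014,.02)
    k=(abs(p[:,0]-.149-(lo+hi)/2)<(hi-lo)/2)&np.any([(p[:,1]>a)&(p[:,1]<b) for a,b in ysets],0)
    px=px[k];val=g[px[:,1].astype(int),px[:,0].astype(int)]
    f=[]
    q5=gx(c,subs(c,px),.05);q0=gx(c,subs(c,px),0.)
    def model(e,m,s):
        d5=(q5[:,0]-e-m*q5[:,1])/s;d0=(q0[:,0]-e-m*q0[:,1])/s
        a=1/(1+np.exp(np.clip(d5,-50,50)));b=1/(1+np.exp(np.clip(d0,-50,50)))
        wA=a;wD=np.clip(b-a,0,1);wS=1-wA-wD
        W=np.c_[wA,wD,wS].reshape(-1,SS*SS,3).mean(1)
        return np.c_[W[:,0],W[:,0]*p[k][:,1]/.1,W[:,1],W[:,2],W[:,2]*p[k][:,1]/.1] if name[0]=="t" else np.c_[W[:,0],W[:,1]]
    def res(x):
        B=model(x[0]/1e3,x[1]/1e3,abs(x[2])/1e3+1e-5);co=np.linalg.lstsq(B,val,rcond=None)[0];res.co=co;return B@co-val
    best=min((least_squares(res,[e0,0,.7],loss="soft_l1",f_scale=3,diff_step=1e-3) for e0 in(146.5,148.,149.5)),key=lambda r:r.cost)
    r=res(best.x);print(name,ysets,"e %.2f yaw %.2f blur %.2f"%(best.x[0],-np.degrees(best.x[1]/1e3),best.x[2]),"rms %.1f n%d"%(r.std(),len(val)),res.co.round(0))
E
python3 - <<'E'
from ss import *
B=((.055,.094),(-.094,-.055))
for n in("top0","top2","side0","side2","side5"):fitedge(n,B)
fitedge("top2",B[:1]);fitedge("top2",B[1:])
for n,x in(("side0",-.0045),("side2",-.0045),("side5",.147)):
    c=np.load(f"pics/{n}.npz")
    for ys in (np.linspace(-.03,.0,16),np.linspace(.006,.036,16)):
        e=[dip(c,x+ (0 if n=="side5" else (y-.003)*-np.tan(np.radians(-3.2))),y)*1e3 for y in ys];print(n,"dip median %.2f mad %.2f"%(np.median(e),np.median(abs(e-np.median(e)))))
E
```

```text
top0 ((0.055, 0.094), (-0.094, -0.055)) e 146.64 yaw -0.06 blur -0.91 rms 8.2 n187 [ 66.  -4.  21. 100.   7.]
top2 ((0.055, 0.094), (-0.094, -0.055)) e 146.54 yaw -0.03 blur 0.93 rms 8.8 n187 [ 70.  -5.  20. 106.   6.]
side0 ((0.055, 0.094), (-0.094, -0.055)) e 150.02 yaw 0.22 blur 1.94 rms 1.9 n294 [49. 27.]
side2 ((0.055, 0.094), (-0.094, -0.055)) e 149.97 yaw 0.24 blur 2.10 rms 1.9 n294 [51. 27.]
side5 ((0.055, 0.094), (-0.094, -0.055)) e 149.19 yaw -0.88 blur 2.39 rms 4.1 n294 [48. 28.]
top2 ((0.055, 0.094),) e 149.08 yaw 1.89 blur 0.62 rms 9.4 n90 [ 70.  -5.  17.  27. 108.]
top2 ((-0.094, -0.055),) e 147.06 yaw -0.43 blur -1.01 rms 2.8 n97 [ 70.  -6.  15. 108.   5.]
side0 dip median -4.79 mad 0.96
side0 dip median -3.56 mad 0.43
side2 dip median -5.08 mad 1.17
side2 dip median -3.47 mad 0.58
side5 dip median 147.25 mad 0.66
side5 dip median 148.51 mad 0.31
```

Run:
```python
from ss import *
def step(name,z,x0,yr,zin,zout,sp=.012,ax=0):
    """silhouette: fraction step from zin to zout along granite x, plane z"""
    c=np.load(f"pics/{name}.npz");P=cloud(c);h,w=P.shape[:2];v,u=np.mgrid[0:h,0:w];px=np.c_[u.ravel(),v.ravel()].astype(float)
    p=gx(c,px,z);m=(abs(p[:,0]-x0)<sp)&np.any([(p[:,1]>a)&(p[:,1]<b) for a,b in yr],0)&(c["depth"].ravel()>0)
    p=p[m];zz=P.reshape(-1,3)[m,2]
    f=lambda x:zin+(zout-zin)/2*(1+np.tanh((p[:,0]-x[0]/1e3-x[1]*p[:,1])/(abs(x[2])/1e3+1e-5)))-zz
    r=least_squares(f,[x0*1e3,0,1.5],loss="soft_l1",f_scale=.005,diff_step=1e-3)
    print(name,"step e %.2f yaw %.2f w %.2f rms %.1f n%d"%(r.x[0],-np.degrees(r.x[1]),r.x[2],f(r.x).std()*1e3,len(p)), "x@yc %.2f"%(r.x[0]+1e3*r.x[1]*.0047))
def hinge(name,z,x0,yr,lo,hi):
    c=np.load(f"pics/{name}.npz");P=cloud(c);h,w=P.shape[:2];v,u=np.mgrid[0:h,0:w];px=np.c_[u.ravel(),v.ravel()].astype(float)
    p=gx(c,px,z);m=(p[:,0]>x0+lo)&(p[:,0]<x0+hi)&np.any([(p[:,1]>a)&(p[:,1]<b) for a,b in yr],0)&(c["depth"].ravel()>0)
    p=p[m];P3=P.reshape(-1,3)[m];zz=P3[:,2];
    f=lambda x:x[2]-np.maximum(0,p[:,0]-x[0]/1e3-x[1]*p[:,1])*x[3]-zz
    r=least_squares(f,[x0*1e3,0,z,1.1],loss="soft_l1",f_scale=.004,diff_step=1e-3)
    gxa=((P3[:,:2]-G0)@Rg)[:,0];deep=(zz<z-.012)&(zz>z-.04)
    print(name,"hinge",r.x.round(4),"rms %.1f n%d"%(f(r.x).std()*1e3,len(p)),"face x median %.2f n%d"%(np.median(gxa[deep])*1e3,deep.sum()))
B=((.055,.094),(-.094,-.055))
for n in("top0","top2"):
    step(n,.05,.148,B,.05,0);step(n,.05,-.151,((-.09,.09),),0,.05)
for n in("side0","side2"):
    hinge(n,.05,.149,B,-.03,.04);step(n,.05,-.149,((-.09,.09),),0,.05)
for n in("top5","side5"): step(n,.064,.297 if n=="top5" else .305,((-.03,.038),),.064,0,.015)
hinge("side5",.064,.297,((-.03,.038),),-.02,.011)
```

```text
top0 step e 147.00 yaw -0.06 w 0.81 rms 2.7 n232 x@yc 147.00
top0 step e -151.35 yaw -0.10 w -0.00 rms 3.4 n514 x@yc -151.34
top2 step e 146.96 yaw -0.09 w 0.94 rms 2.7 n232 x@yc 146.97
top2 step e -151.43 yaw -0.22 w 0.10 rms 2.9 n511 x@yc -151.41
side0 hinge [1.478941e+02 1.000000e-04 4.980000e-02 1.147000e+00] rms 1.9 n596 face x median 147.36 n212
side0 step e -151.87 yaw 0.25 w 1.16 rms 6.3 n297 x@yc -151.89
side2 hinge [1.479899e+02 1.000000e-04 4.960000e-02 1.144200e+00] rms 1.8 n597 face x median 147.38 n209
side2 step e -151.71 yaw 0.41 w 1.06 rms 6.4 n298 x@yc -151.75
top5 step e 295.11 yaw -1.29 w -0.02 rms 7.4 n259 x@yc 295.22
side5 step e 307.52 yaw -0.41 w 0.68 rms 4.8 n288 x@yc 307.56
side5 hinge [2.969679e+02 6.400000e-03 6.360000e-02 1.257300e+00] rms 3.5 n289 face x median 296.20 n15
```

Run:
```python
from ss import *
cmd=G([.1448+.0053-.065,.00306])
env.line_to([*cmd,.0675],speed=.02,rot=q(-100.9));env.hold(.4);st("adj")
o=env.observe();tp=o["tcp_pos"];M=Ro.from_quat(o["tool_rot"]).as_matrix();print("tool yaw",np.degrees(np.arctan2(M[1,1],M[0,1])),"tilt",M[:2,2].round(4))
lg=(tp[:2]-G0)@Rg+[.065,0];print("line est",lg);ho=G(lg+[.03,0])
for n in("top","side"):
    c=env.read_camera(n);np.savez(f"pics/{n}6.npz",**c);print(n);holder(c,ho,-101.25,0)
im=cv2.resize(c["image"][175:255,215:315,::-1],None,fx=7,fy=7,interpolation=cv2.INTER_CUBIC)
im=cv2.convertScaleAbs(im,alpha=1.3)
cv2.imwrite("pics/s6.png",im)
P=lambda x,y,z:(((proj(c,np.c_[G([[x,y]]),[[z]]])-[215,175]+.5)*7-.5)[0]).round(0)
for x in(.1474,.150):print("edge",x,[P(x,y,.05) for y in(.095,.05,-.04,-.095)],"line",[P(x,y,.064) for y in(.044,-.034)])
```

```text
adj t37.16 tcp [0.5641 0.0938 0.07  ] F [ 1.6 11.5 12.1] w0.129 grip 30.0
tool yaw -100.7969452801071 tilt [0.0061 0.005 ]
line est [0.14602192 0.00471296]
top
   head ends 1.50 0.91 mm std 0.25 n30
   left ends -1.05 -2.17 mm std 0.26 n25
   right ends 2.35 -3.05 mm std 0.49 n13
side
   head ends 3.17 3.29 mm std 0.09 n29
   left ends 0.74 -1.15 mm std 0.35 n30
   right ends -2.15 -2.27 mm std 0.30 n25
edge 0.1474 [array([577., 273.]), array([458., 285.]), array([218., 307.]), array([ 69., 321.])] line [array([442., 260.]), array([232., 280.])]
edge 0.15 [array([578., 279.]), array([459., 290.]), array([218., 312.]), array([ 70., 326.])] line [array([443., 265.]), array([233., 285.])]
```

View pics/s6.png

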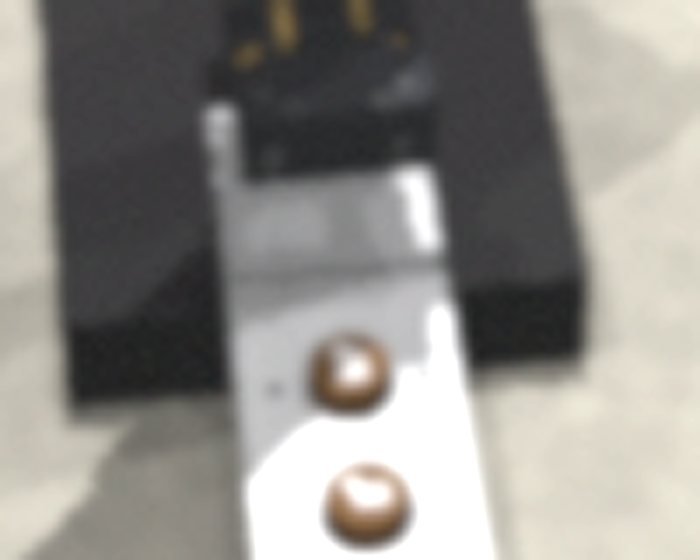

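Run:
```python
from ss import *
for d in(.0058,.0062,.0066,.0070,.0074):
    env.line_to([*G([.1448+d-.065,.00306]),.0675],speed=.02,rot=q(-100.95));env.hold(.2)
    tp=env.observe()["tcp_pos"];lg=(tp[:2]-G0)@Rg+[.065,0];print(d,lg.round(5))
    if lg[0]>.14665:break
env.hold(.5);st("end");o=env.observe();M=Ro.from_quat(o["tool_rot"]).as_matrix();print(np.degrees(np.arctan2(M[1,1],M[0,1])),M[:2,2])
ho=G(np.array([.14602,.0047])+[.03,0])
for n in("top","side"):
    c=env.read_camera(n);np.savez(f"pics/{n}7.npz",**c);print(n);holder(c,ho,-101.25,0)
```

```text
0.0058 [0.14603 0.00472]
0.0062 [0.14609 0.00472]
0.0066 [0.14612 0.00469]
0.007 [0.14614 0.00472]
0.0074 [0.14693 0.00465]
end t40.01 tcp [0.5639 0.0929 0.0702] F [ 1.3 13.6 11.4] w0.130 grip 30.0
-100.7945518742753 [0.00667415 0.0064277 ]
top
   head ends 2.25 1.71 mm std 0.25 n30
   left ends -1.12 -1.63 mm std 0.28 n27
   right ends -0.79 -1.88 mm std 0.38 n12
side
   head ends 4.25 4.61 mm std 0.09 n28
   left ends 0.95 -0.65 mm std 0.32 n27
   right ends -2.04 -1.79 mm std 0.23 n25
```

Run:
```python
from ss import *
for d,z in((.0064,.0672),(.0054,.0670),(.0046,.0668)):
    env.line_to([*G([.1448+d-.065,.0038]),z],speed=.02,rot=q(-100.95));env.hold(.3)
    tp=env.observe()["tcp_pos"];print(d,((tp[:2]-G0)@Rg+[.065,0]).round(5));st("")
o=env.observe();M=Ro.from_quat(o["tool_rot"]).as_matrix();print(M[:2,2])
ho=G(np.array([.14602,.0047])+[.03,0])
for n in("top","side"):
    c=env.read_camera(n);print(n);holder(c,ho,-101.25,0)
```

```text
0.0064 [0.14682 0.00465]
 t40.66 tcp [0.5639 0.093  0.0699] F [-2.  12.  16.1] w0.127 grip 30.0
0.0054 [0.1468  0.00467]
 t41.21 tcp [0.5639 0.0931 0.0699] F [-3.3  9.9 19.5] w0.128 grip 30.0
0.0046 [0.14681 0.00462]
 t41.76 tcp [0.5639 0.0931 0.0699] F [-4.7  7.4 23.3] w0.131 grip 30.0
[0.0037054  0.00266166]
top
   head ends 2.19 1.77 mm std 0.21 n29
   left ends -0.96 -1.47 mm std 0.27 n26
   right ends 1.92 -2.38 mm std 0.41 n14
side
   head ends 3.89 4.18 mm std 0.12 n29
   left ends 1.09 -0.69 mm std 0.31 n26
   right ends -1.99 -1.75 mm std 0.24 n26
```

```bash
python3 -c "
from workcell import env
print(env.finish_job())"
```

```text
the job is handed in; nothing more can be done
None
```

I handed the job in at about 42 s with both mounts pressed down into their bores and the arm still gripping the holder and pressing it flat on the granite; the engraved line is at the edge to within about 1 mm by my estimate, though the two cameras disagreed by up to 2 mm on exactly where the edge lies.

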